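# Feed one slide mailer from the bottom of the dispenser

### The arm

A 7-joint arm with a two-finger parallel gripper is mounted at the origin on a cart in front of the work surface, level with it; the furniture and walls round the work are solid. World frame = base frame: x ahead of the robot, y to its left, z up, the work surface at z = 0. Lengths are in m, angles in rad, forces in N, time in s.
With the tool pointing down it reaches from about 0.35 to 0.9 m from the base axis. Payload 8.1 kg.
Tool frame: the origin (TCP) lies midway between the tips of the shut fingers; the grasp point (between the pads) lies 19 mm behind it; z points along the fingers, y is the line along which they close (so a half turn about z gives the same grasp; the last joint's range is limited). The gripper opens to 92 mm and grips with 3 to 60 N. Pads are 19 mm wide; open, the fingers measure 130 mm over their backs; the gripper's body (75 mm by 190 mm) begins 47 mm behind the grasp point.
Start: joints at [-1.338, 0.434, 0.025, 1.573, -0.012, 1.134, -0.075], TCP at [0.206, 0.59, 0.227] pointing down, gripper open.
Joint ranges: [-2.62, 2.62], [-0.44, 2.09], [-1.27, 1.32], [0.08, 2.57], [-1.32, 4.46], [0.12, 2], [-2.74, 2.74]. Speed limits (rad/s): [2.22, 2.22, 3.01, 3.01, 3.14, 3.14, 3.14].

### API

Orientations are given as a rotation vector (axis times angle).
In Python, from cell import readout, get_image, calibration, ticket gives the robot as it stands. The module is installed in compiled form; this text tells all that it offers.
- The arm moves only by the tool move_arm, never from a script. Its argument "series" is a list of rows, each a list of 6 numbers: the shift along the world's x, y, z as a fraction of full scale, then the turn, a rotation vector about the world's x, y, z as a fraction of full scale. A call has 1 to 5 rows; each row is the pose to reach, as a shift and turn from the pose commanded when the call began; what a row does not reach only later rows make up. Full scale, the value 1, is 0.75 m for a shift and 60 degrees for a turn. A row lasts 1/10 s, in which the tool goes at most 50 mm and 8.59 degrees, less where a joint would pass 70% of its speed; a pose out of reach is approached as far as the arm can. A call with a number of a shift or a turn outside -1 to 1 is refused whole. A call with a gripper value outside its range is refused whole. "claw" is the opening, from -1 (shut) to 1 (fully open), so that 0 is half open, set as the call begins (left out, the last holds). The fingers move at their own pace and stop on an object; "squeeze" is the grip in N (left out, the last holds). Time passes only in rows, so rows that repeat a pose let the fingers close. It gives the time, the measured TCP pose, the force, the opening and the grip force at its end, in the units of the state.
- readout.observe(): the state, without advancing time (a new reading comes with each control period).
- get_image(name): name is "side" or "top"; returns (picture, depth): 480x640x3 uint8, red, green, blue; 480x640 float32, m along the optical axis (not along the pixel's ray), 0 where there is no reading.
- calibration(name): a dict with "fx", "fy", "cx", "cy" (pixels), "view" (4x4, takes a point from world to camera coordinates). Camera axes: x right, y down, z forward; pixel columns grow to the right and rows downward; lengths in m; the calibration is good to about 2 mm. A picture is of the moment at which its call begins. calibration takes no time and is no camera call.
- ticket.sign_off(): hands the job in; it is judged then, once.
The state is a dict: "clock": time; "joints": joint angles; "dq": joint speeds; "joint_efforts": joint torques, N m; "position": TCP position; "ee_rot": TCP orientation; "force": force on the tool from outside, world axes, zero at the start; "ft_torque": the same for the moment, N m; "width": opening from 0.0 (shut) to 1.0 (fully open); "gripper_force": force on a finger pad.
Only numpy, scipy, OpenCV 4.12 (cv2) and the standard library are available. Lean on these libraries where they do the work, as an engineer would, in place of code of your own. Each camera call takes 0.05 s, during which the arm holds its last target. There are 200 camera calls.

### The job

The delivery tray of the slide-mailer dispenser is blocked: first stand the lens-cleaner bottle upright on the bare table top, off the dispenser. Then, with the pusher and without touching any mailer with the gripper, push the lowest mailer through the front slot until it lies wholly out on the tray, and draw the pusher out again so that the other three drop flat to the bottom of the shaft. Stand the pusher on the bare table top, clear of the dispenser, let go, and leave everything else where it stands.

Things in the scene. Friction and masses are not known exactly. Their poses are not given: they have to be found in the camera images.
- dispenser: fixed dispenser for slide mailers of bare metal. Origin on the table under the middle of the stack; x = the way mailers come out, z up. Base plate 6 mm thick, x -65 to 90 mm, y +-56 mm. Open-topped shaft: inside x +-19, y +-45 mm, outside x +-24, y +-50 mm, walls up to z = 72 mm. Smooth walls; forces about 1 N. The table's white front strip (x under 0.466 m) is 1.5 mm higher than the rest
- rear_slot (a point): middle of the lower edge of the slot in the shaft's rear wall (outer face), on the base plate, axes as the dispenser's. The slot is 90 mm wide (y) and 13 mm high (z = 6 to 19 mm over the table); the pusher's blade goes in here. Behind it the base plate runs on 41 mm
- front_slot (a point): the same for the slot in the front wall, 90 mm wide and 16.5 mm high (z = 6 to 22.5 mm), by which the lowest mailer comes out onto the tray
- tray (a point): centre of the delivery tray, the part of the base plate in front of the front slot (63 mm long in x, 112 mm wide), on its surface 6 mm above the table; 57 mm along x from the dispenser's origin. A lip 8 mm high closes its far end
- mailer_0: white flat plastic slide mailer, 37 (x) x 84 (y) x 12.5 mm, 40 g, origin at the centre of its underside, axes as the dispenser's; starts in the dispenser's shaft, the lowest of four (underside at z = 6 mm): the one to deliver. A stack of four is 50 mm high
- mailer_1: white flat plastic slide mailer, 37 (x) x 84 (y) x 12.5 mm, 40 g, origin at the centre of its underside, axes as the dispenser's; starts in the dispenser's shaft, second from below
- mailer_2: white flat plastic slide mailer, 37 (x) x 84 (y) x 12.5 mm, 40 g, origin at the centre of its underside, axes as the dispenser's; starts in the dispenser's shaft, third from below
- mailer_3: white flat plastic slide mailer, 37 (x) x 84 (y) x 12.5 mm, 40 g, origin at the centre of its underside, axes as the dispenser's; starts in the dispenser's shaft, the topmost
- pusher_handle (a point): loose pusher, 0.25 kg, standing on the table's front strip at left or right: flat smooth steel shoe (blade) 112 (x) x 60 (y) x 9 mm with an upright black handle 28 (x) x 18 (y) mm near its rear end, from 13 to 89 mm over the underside. This point: on the handle's axis, 65 mm over the underside; x points to the blade's front edge. Grip it across y
- pusher_edge (a point): middle of the blade's front edge, at its underside, 94 mm ahead (x) of the handle point; the shoe's rear edge is 18 mm behind the handle point
- cleaner_mid (a point): bottle of lens cleaner with pump cap, round, 35 mm across, 108 mm high, 0.12 kg, standing on the delivery tray at the start; this point is on its axis, 54 mm above its underside
- slide_box: bystander, loose, to be left where it stands: grey slide box 87 x 92 x 32 mm; origin at the centre of its underside. It and the pusher stand in either of two places
- oil_bottle: bystander, loose, to be left where it stands: small dropper bottle, 29 mm across, 75 mm high; origin at the centre of its underside. To its right (world y under -0.10, x over 0.47 m) stands the fixed tall microscope, whose head and eyepieces begin at x = 0.45, 0.26 m up; behind it (x over 0.70 m) tall fixed equipment
- objective_jar: bystander, loose, to be left where it stands: jar with screw lid, 42 mm across, 58 mm high; origin at the centre of its underside
- blower: bystander, loose, to be left where it stands: rubber bulb blower, 60 mm across, 105 mm high; origin at the centre of its underside
- filter_cube: bystander, loose, to be left where it stands: black filter cube 30 x 34 x 31 mm, close beside the rear of the dispenser; origin at the centre of its underside
- coverslip_box: bystander, loose, to be left where it stands: coverslip box 32 x 32 x 25 mm, close beside the delivery tray; origin at the centre of its underside
- stage_handset: bystander, fixed: black control handset, 135 mm long roughly along world x, 85 mm wide, 106 mm high, at the left edge; origin at the centre of its underside
There are look-alikes about, which are no part of the job. What is shaped like the part that bears cleaner_mid but blue is not meant.

How it is judged:
By the outcome, as a careful person would: the job done as asked, in the order asked, and still so for the second after the job is handed in, with the robot touching nothing.
It also fails if it takes over 72 s, if anything falls off the work surface, if the arm or the gripper's body presses on something with over 40 N, if the wrist force passes 120 N, or if a joint passes its speed limit or range.

## Working session

There is one attempt and no reset: what is moved stays moved. The work goes in short steps, Python scripts to look and compute and a tool call to move; the robot and the scene stay as the last step left them, time stands still between calls to the robot, and variables do not carry over. Pictures are saved under pics/ and viewed, at most 10 in all, crops included, and the job is handed in when it is done.

Besides the shell and the picture viewer there is one more tool, called after "Call:" in YAML: its name, and indented under it one key for each argument. move_arm: Moves the arm, as the interface text tells. Shift numbers are shares of 0.75 m and turn numbers shares of 60 degrees, none past 1 either way. Its arguments: {"type":"object","properties":{"series":{"type":"array"},"claw":{"type":"number"},"squeeze":{"type":"number"}},"required":["series"]}

```bash
mkdir -p pics; cat > h.py <<'E'
import numpy as np,cv2
from cell import readout,get_image,calibration,ticket
def grab(n,tag):
    p,d=get_image(n); cv2.imwrite(f'pics/{tag}.png',p[:,:,::-1]); np.savez(f'{tag}.npz',p=p,d=d); return p,d
def world(n,d):
    c=calibration(n); v,u=np.mgrid[0:480,0:640]
    P=np.stack([(u-c['cx'])/c['fx']*d,(v-c['cy'])/c['fy']*d,d,np.ones_like(d)],-1)
    return (P@np.linalg.inv(c['view']).T)[...,:3]
def pix(n,X):
    c=calibration(n); q=c['view']@np.r_[X,1]; return c['fx']*q[0]/q[2]+c['cx'],c['fy']*q[1]/q[2]+c['cy']
E
python3 - <<'E'
from h import *
for n in('top','side'):
    p,d=grab(n,n+'0'); c=calibration(n); V=np.linalg.inv(c['view']); print(n,c['fx'],c['cx'],c['cy'],V.round(3).tolist())
print(readout.observe())
E
```

```text
top 501.5110448652224 317.3244180757575 235.9834896994915 [[-0.013, -0.993, 0.118, 0.423], [-1.0, 0.015, 0.015, -0.067], [-0.017, -0.118, -0.993, 1.145], [0.0, 0.0, 0.0, 1.0]]
side 443.07384117639367 317.46893839787464 236.34286092655876 [[0.797, -0.332, 0.505, 0.065], [-0.604, -0.402, 0.689, -0.713], [-0.025, -0.854, -0.52, 0.602], [0.0, 0.0, 0.0, 1.0]]
{'clock': 0.1, 'joints': array([-1.33766203,  0.43514265,  0.0249684 ,  1.57403592, -0.01161762,
        1.13398523, -0.07512073]), 'dq': array([ 0.00106133, -0.00124463,  0.00137499, -0.00069882, -0.00033809,
        0.00029017,  0.00146025]), 'joint_efforts': array([ 3.40644845e-03, -6.69118810e+01,  9.87784490e-01, -3.15143681e+01,
       -6.06385712e-02,  3.73644009e-02,  5.04247669e-05]), 'position': array([0.20580153, 0.58964539, 0.22601847]), 'ee_rot': array([-5.25019757e-01, -3.09728137e+00,  2.23095274e-03]), 'force': array([-1.00952538, -0.09458171, -0.5768813 ]), 'ft_torque': array([-0.04288342,  0.02268679, -0.00664563]), 'gripper_force': 0.0, 'width': 1.0047191045366297}
```

View pics/top0.png

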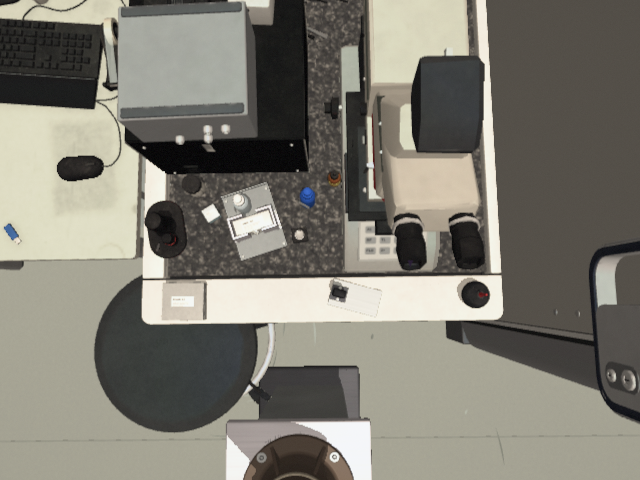

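View pics/side0.png

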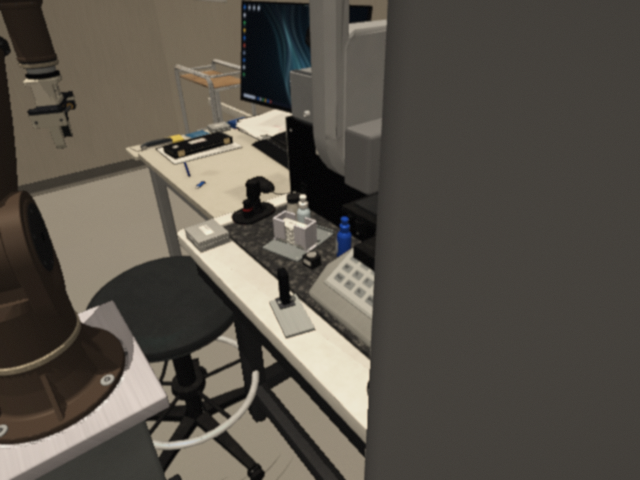

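The top view shows the dispenser at about (252,222), with a clear/white bottle standing on its tray at (239,203). The blue look-alike is at (307,197) and the pusher at (355,297), with its handle at (340,293) and its blade pointing right. The slide box is at (183,300). The bottle meant is the non-blue one at (239,203), because it stands on the tray. I'll confirm that in an enlarged crop.

```bash
python3 - <<'E'
from h import *
z=np.load('top0.npz');p=z['p'];d=z['d']
a=cv2.resize(p[165:325,160:400],None,fx=3.3,fy=3.3,interpolation=cv2.INTER_CUBIC)
cv2.imwrite('pics/crop1.png',a[:,:,::-1])
W=world('top',d); np.set_printoptions(precision=3,suppress=True,linewidth=150)
for n,(u,v) in dict(bottle=(239,200),blue=(307,190),cube=(299,236),cov=(210,213),tray=(262,190),mail=(252,222),handle=(340,293),blade=(360,300),table=(285,215),strip=(280,290),jar=(191,184),oil=(334,178),hs=(165,215)).items(): print(n,W[v,u])
E
```

```text
bottle [0.624 0.112 0.11 ]
blue [ 0.643 -0.031  0.109]
cube [ 0.556 -0.009  0.03 ]
cov [0.612 0.193 0.026]
tray [0.666 0.077 0.008]
mail [0.585 0.093 0.055]
handle [ 0.427 -0.097  0.089]
blade [ 0.412 -0.143  0.007]
table [ 0.609  0.025 -0.003]
strip [0.436 0.037 0.001]
jar [0.672 0.228 0.06 ]
oil [ 0.423 -0.067  1.145]
hs [0.611 0.3   0.012]
```

View pics/crop1.png

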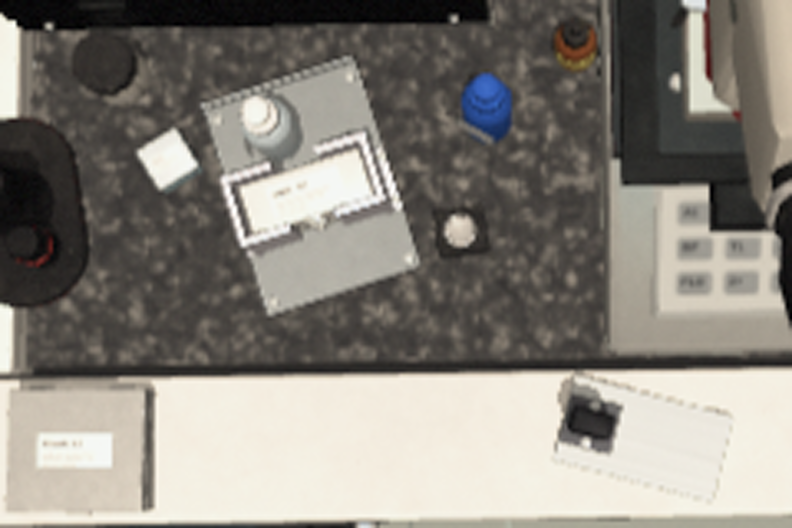

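The crop confirms it. The clear bottle with the pump cap stands on the tray at crop (265,120), and the blue one at (487,105) stands off the dispenser. The filter cube is at (460,230), the coverslip box at (167,160), and the pusher handle at (592,418) with its blade toward (720,455).

```bash
python3 - <<'E'
from h import *
np.set_printoptions(precision=4,suppress=True,linewidth=150)
z=np.load('top0.npz');p=z['p'];d=z['d'];W=world('top',d)
c=calibration('top');V=np.linalg.inv(c['view'])
def ray(u,v,h):
    r=V[:3,:3]@np.array([(u-c['cx'])/c['fx'],(v-c['cy'])/c['fy'],1]);o=V[:3,3];return o+r*(h-o[2])/r[2]
def corners(C,h): return np.array([ray(160+(a+.5)/3.3-.5,165+(b+.5)/3.3-.5,h) for a,b in C])
def rep(n,K):
    print(n,'centre',K.mean(0),'sides',[np.linalg.norm(K[i]-K[i-1]).round(4) for i in range(4)]); return K
K=rep('plate',corners([(203,104),(350,57),(416,267),(270,314)],.006))
ax=(K[0]+K[1]-K[2]-K[3])/2; th=np.arctan2(ax[1],ax[0]); x=np.array([np.cos(th),np.sin(th)])
print('th',np.degrees(th),'origin',K.mean(0)[:2]-.0125*x)
S=corners([(225,180),(362,134),(400,205),(243,248)],.072); rep('shaft',S); a=(S[0]+S[1]-S[2]-S[3]);print('th',np.degrees(np.arctan2(a[1],a[0])))
m=(W[...,2]>.062)&(W[...,2]<.08)&(abs(W[...,0]-.58)<.06)&(abs(W[...,1]-.09)<.08)
q=W[m][:,:2].astype(np.float32);r=cv2.minAreaRect(q);print('shaft depth rect',r,m.sum())
P=rep('pusher',corners([(580,374),(732,412),(713,500),(553,458)],.0105))
ax=(P[1]+P[2]-P[0]-P[3])/2;tp=np.arctan2(ax[1],ax[0]);print('tp',np.degrees(tp),'handle',P.mean(0)[:2]-.038*np.array([np.cos(tp),np.sin(tp)]))
m=(W[...,2]>.075)&(W[...,2]<.1)&(abs(W[...,0]-.43)<.04)&(abs(W[...,1]+.1)<.05);print('handle top',W[m].mean(0),cv2.minAreaRect(W[m][:,:2].astype(np.float32)))
for lo,hi in((.03,.06),(.06,.085),(.085,.1),(.1,.12)):
    m=(W[...,2]>lo)&(W[...,2]<hi)&(np.hypot(W[...,0]-.63,W[...,1]-.11)<.035)
    if m.sum()>3:print('bottle',lo,m.sum(),W[m].mean(0),W[m].min(0),W[m].max(0))
# side view
z=np.load('side0.npz');d=z['d'];p=z['p'];W=world('side',d)
m=(W[...,2]>.08)&(W[...,2]<.125)&(np.hypot(W[...,0]-.63,W[...,1]-.11)<.05);print('side bottle',m.sum(),W[m].mean(0),W[m].min(0),W[m].max(0))
m=(W[...,2]>.02)&(W[...,2]<.1)&(np.hypot(W[...,0]-.427,W[...,1]+.095)<.05);print('side handle',m.sum(),W[m].mean(0),W[m].min(0),W[m].max(0))
E
```

```text
plate centre [0.5957 0.097  0.006 ] sides [np.float64(0.1558), np.float64(0.1082), np.float64(0.1558), np.float64(0.1058)]
th 17.468054822173777 origin [0.5837 0.0932]
shaft centre [0.581  0.0888 0.072 ] sides [np.float64(0.0468), np.float64(0.0949), np.float64(0.0537), np.float64(0.1064)]
th 21.77493900918505
shaft depth rect ((0.6004320979118347, 0.0972251445055008), (0.08261682093143463, 0.09985630214214325), 17.7208194732666) 356
pusher centre [ 0.419  -0.132   0.0105] sides [np.float64(0.0598), np.float64(0.1064), np.float64(0.0607), np.float64(0.1117)]
tp -105.05317070642737 handle [ 0.4288 -0.0954]
handle top [ 0.4292 -0.0945  0.089 ] ((0.4292019307613373, -0.09452079236507416), (0.027562778443098068, 0.017201721668243408), 73.48222351074219)
bottle 0.03 68 [0.6139 0.111  0.0474] [0.5961 0.0829 0.0305] [0.6399 0.138  0.0596]
bottle 0.06 116 [0.6207 0.1123 0.07  ] [0.5966 0.08   0.0603] [0.6456 0.1328 0.0847]
bottle 0.085 45 [0.6255 0.1138 0.0927] [0.6179 0.1056 0.0855] [0.6402 0.1284 0.0983]
bottle 0.1 57 [0.6286 0.1162 0.1106] [0.6208 0.1081 0.1035] [0.6372 0.1254 0.1163]
side bottle 99 [0.6278 0.1122 0.0959] [0.6179 0.1048 0.0801] [0.6413 0.1245 0.1134]
side handle 366 [ 0.4255 -0.1019  0.0607] [ 0.4179 -0.1108  0.0201] [ 0.4385 -0.0801  0.0908]
```

The measured sizes agree with the description:

| Thing | Position (x, y) m | Heading |
|---|---|---|
| Dispenser | (0.584, 0.093) | 17.5° |
| Bottle | (0.629, 0.115) | – |
| Pusher handle | (0.429, -0.095) | -105° |

I'll move above the bottle with the fingers closing along the dispenser's y.

Call:
move_arm:
  series:
    - [0.038, -0.042, 0, 0, 0, 0.04]
    - [0.075, -0.084, 0, 0, 0, 0.08]
    - [0.113, -0.127, 0, 0, 0, 0.12]
    - [0.15, -0.169, 0, 0, 0, 0.16]
    - [0.188, -0.211, 0, 0, 0, 0.204]
  claw: 1

```text
clock: 0.6
position: [0.3477, 0.4303, 0.2265]
ee_rot: [-0.189, -3.136, 0.001]
force: [0.1, 0.7, 1.0]
width: 0.999
gripper_force: 0.0
```

Call:
move_arm:
  series:
    - [0.038, -0.042, 0, 0, 0, 0.04]
    - [0.075, -0.084, 0, 0, 0, 0.08]
    - [0.113, -0.127, 0, 0, 0, 0.12]
    - [0.15, -0.169, 0, 0, 0, 0.16]
    - [0.188, -0.211, 0, 0, 0, 0.204]

```text
clock: 1.1
position: [0.4887, 0.2721, 0.2265]
ee_rot: [0.146, -3.138, 0.0]
force: [0.3, 1.0, -0.3]
width: 1.0
gripper_force: 0.0
```

Call:
move_arm:
  series:
    - [0.038, -0.042, 0, 0, 0, 0.04]
    - [0.075, -0.084, 0, 0, 0, 0.08]
    - [0.113, -0.127, 0, 0, 0, 0.12]
    - [0.15, -0.169, 0, 0, 0, 0.16]
    - [0.188, -0.211, 0, 0, 0, 0.204]

```text
clock: 1.6
position: [0.6296, 0.1139, 0.2263]
ee_rot: [0.48, -3.104, -0.0]
force: [1.1, 1.1, 0.1]
width: 0.999
gripper_force: 0.0
```

```bash
cat >> h.py <<'E'
from scipy.spatial.transform import Rotation as R
def st():
    s=readout.observe(); M=R.from_rotvec(s['ee_rot']).as_matrix()
    print('t',round(s['clock'],2),'pos',s['position'].round(4),'yaw_y',np.degrees(np.arctan2(M[1,1],M[0,1])).round(2),'z',M[:,2].round(4),'q',s['joints'].round(2),'F',s['force'].round(1),'w',round(s['width'],3),'gf',round(s['gripper_force'],1))
E
python3 - <<'E'
from h import *
st()
np.set_printoptions(precision=3,suppress=True,linewidth=150)
z=np.load('top0.npz');W=world('top',z['d'])
# tall obstacles near pusher and handset
m=(W[...,2]>.1)&(W[...,2]<.5)&(W[...,0]<.56)&(W[...,0]>.38)&(W[...,1]<-.1)
print('near scope',m.sum(), W[m].min(0),W[m].max(0))
for y in np.arange(-.10,-.3,-.02):
    k=m&(abs(W[...,1]-y)<.01)
    if k.sum(): print(round(y,2),W[k][:,0].min(),W[k][:,2].min(),W[k][:,2].max())
m=(W[...,2]>.05)&(W[...,2]<.2)&(W[...,0]<.62)&(W[...,0]>.48)&(W[...,1]>.2)
print('handset',W[m].min(0),W[m].max(0))
E
```

```text
t 1.6 pos [0.6296 0.1139 0.2263] yaw_y 107.58 z [-8.e-04 -0.e+00 -1.e+00] q [-0.33  0.46  0.1   1.54 -0.05  1.15  1.66] F [1.1 1.1 0.1] w 0.999 gf 0.0
near scope 12974 [ 0.38 -0.48  0.1 ] [ 0.56  -0.149  0.5  ]
-0.14 0.559953448773594 0.10066637439643644 0.10066637439643644
-0.16 0.49857376643165746 0.10033596508580023 0.49994868014254523
-0.18 0.5221504396230003 0.11150960587608871 0.49982178315819514
-0.2 0.5089230030619567 0.11088250808344302 0.49990562057604104
-0.22 0.5008090762317409 0.4650458722874802 0.49997664787705964
-0.24 0.5008110691463763 0.4648325697956127 0.49939470703578603
-0.26 0.5054018790322006 0.4801545343051742 0.49980382319220573
handset [0.542 0.268 0.05 ] [0.604 0.317 0.112]
```

Call:
move_arm:
  series:
    - [0, 0.0015, -0.06, 0, 0, 0]
    - [0, 0.0015, -0.12, 0, 0, 0]
    - [0, 0.0015, -0.17, 0, 0, 0]
    - [0, 0.0015, -0.21, 0, 0, 0]
    - [0, 0.0015, -0.228, 0, 0, 0]

```text
clock: 2.1
position: [0.6268, 0.116, 0.0524]
ee_rot: [0.477, -3.1, 0.001]
force: [-0.1, 0.7, 0.4]
width: 1.002
gripper_force: 0.0
```

Call:
move_arm:
  series:
    - [0, 0, 0, 0, 0, 0]
    - [0, 0, 0, 0, 0, 0]
    - [0, 0, 0, 0, 0, 0]
    - [0, 0, 0, 0, 0, 0]
    - [0, 0, 0, 0, 0, 0]
  claw: -1
  squeeze: 12

```text
clock: 2.6
position: [0.6296, 0.1166, 0.0569]
ee_rot: [-0.477, 3.103, 0.0]
force: [0.4, 0.5, -0.7]
width: 0.612
gripper_force: 0.0
```

Call:
move_arm:
  series:
    - [0, 0, 0, 0, 0, 0]
    - [0, 0, 0, 0, 0, 0]
    - [0, 0, 0, 0, 0, 0]

```text
clock: 2.9
position: [0.629, 0.1166, 0.0558]
ee_rot: [-0.477, 3.105, 0.0]
force: [0.2, 0.5, 0.0]
width: 0.362
gripper_force: 12.0
```

Call:
move_arm:
  series:
    - [0, 0, 0.02, 0, 0, 0]
    - [0, 0, 0.05, 0, 0, 0]
    - [0, 0, 0.08, 0, 0, 0]
    - [0, 0, 0.11, 0, 0, 0]
    - [0, 0, 0.12, 0, 0, 0]

```text
clock: 3.4
position: [0.6304, 0.1167, 0.1491]
ee_rot: [-0.476, 3.101, 0.001]
force: [-0.4, -0.3, -1.4]
width: 0.364
gripper_force: 12.0
```

Call:
move_arm:
  series:
    - [-0.006, 0.01, 0, 0, 0, -0.13]
    - [-0.02, 0.02, 0, 0, 0, -0.27]
    - [-0.035, 0.03, 0, 0, 0, -0.41]
    - [-0.05, 0.04, 0, 0, 0, -0.55]
    - [-0.065, 0.05, 0, 0, 0, -0.69]

```text
clock: 3.9
position: [0.5794, 0.1541, 0.1455]
ee_rot: [-0.66, -3.071, 0.0]
force: [0.2, 0.2, -1.9]
width: 0.361
gripper_force: 12.0
```

Call:
move_arm:
  series:
    - [-0.02, 0.01, 0, 0, 0, -0.14]
    - [-0.04, 0.02, 0, 0, 0, -0.28]
    - [-0.06, 0.04, 0, 0, 0, -0.42]
    - [-0.073, 0.055, 0, 0, 0, -0.56]
    - [-0.073, 0.055, 0, 0, 0, -0.7]

```text
clock: 4.4
position: [0.5234, 0.1975, 0.1454]
ee_rot: [-1.712, -2.632, 0.0]
force: [-0.1, 0.9, -1.0]
width: 0.362
gripper_force: 12.0
```

Call:
move_arm:
  series:
    - [0, 0, -0.02, 0, 0, 0]
    - [0, 0, -0.05, 0, 0, 0]
    - [0, 0, -0.08, 0, 0, 0]
    - [0, 0, -0.1, 0, 0, 0]
    - [0, 0, -0.115, 0, 0, 0]

```text
clock: 4.9
position: [0.5248, 0.1951, 0.0583]
ee_rot: [-1.709, -2.635, 0.002]
force: [0.1, -0.0, -1.2]
width: 0.358
gripper_force: 12.0
```

```bash
python3 - <<'E'
from h import *
st(); p,d=grab('side','side1')
u,v=map(int,pix('side',[.525,.195,.05])); print(u,v)
p=p[v-90:v+90,u-120:u+120]; cv2.imwrite('pics/crop2.png',cv2.resize(p,None,fx=3,fy=3)[:,:,::-1]); st()
E
```

```text
t 4.9 pos [0.5248 0.1951 0.0583] yaw_y 24.09 z [-1.4e-03 -6.0e-04 -1.0e+00] q [-0.73  0.55  0.4   1.93 -0.31  0.72  0.27] F [ 0.1 -0.  -1.2] w 0.358 gf 12.0
252 218
t 4.95 pos [0.5242 0.1948 0.0571] yaw_y 24.09 z [-0.0026 -0.0013 -1.    ] q [-0.73  0.55  0.4   1.93 -0.31  0.72  0.27] F [-0.7  0.2 -3.6] w 0.36 gf 12.0
```

View pics/crop2.png

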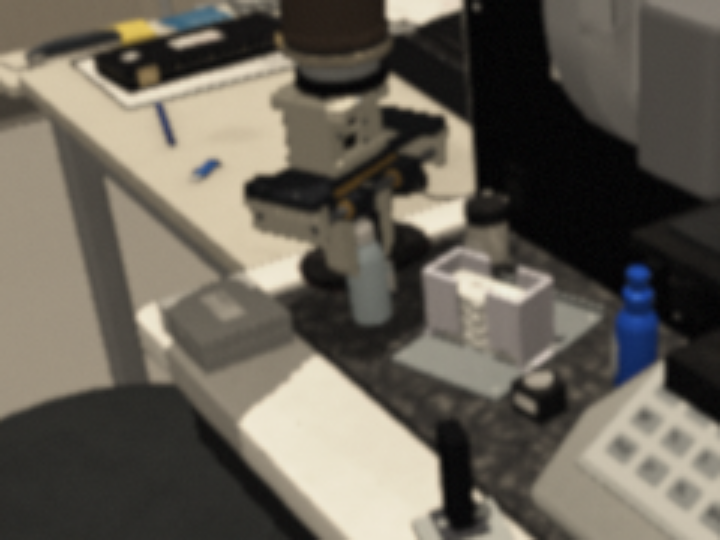

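The crop shows the bottle held upright just above clear dark table at (370,290), with nothing near it. I'll lower it and watch the force.

Call:
move_arm:
  series:
    - [0, 0, -0.004, 0, 0, 0]
    - [0, 0, -0.008, 0, 0, 0]
    - [0, 0, -0.008, 0, 0, 0]
    - [0, 0, -0.008, 0, 0, 0]

```text
clock: 5.35
position: [0.5258, 0.1954, 0.054]
ee_rot: [1.709, 2.635, 0.001]
force: [0.3, -0.0, -1.3]
width: 0.361
gripper_force: 12.0
```

Call:
move_arm:
  series:
    - [0, 0, -0.001, 0, 0, 0]
    - [0, 0, -0.002, 0, 0, 0]
    - [0, 0, -0.002, 0, 0, 0]

```text
clock: 5.65
position: [0.5254, 0.1953, 0.052]
ee_rot: [-1.709, -2.636, -0.0]
force: [-1.0, 0.6, -1.9]
width: 0.363
gripper_force: 12.0
```

Call:
move_arm:
  series:
    - [0, 0, -0.001, 0, 0, 0]
    - [0, 0, -0.002, 0, 0, 0]
    - [0, 0, -0.002, 0, 0, 0]

```text
clock: 5.95
position: [0.5254, 0.1952, 0.0504]
ee_rot: [-1.709, -2.636, 0.0]
force: [0.1, -0.5, -1.2]
width: 0.362
gripper_force: 12.0
```

Call:
move_arm:
  series:
    - [0, 0, -0.001, 0, 0, 0]
    - [0, 0, -0.001, 0, 0, 0]
    - [0, 0, -0.001, 0, 0, 0]

```text
clock: 6.25
position: [0.5255, 0.1952, 0.0498]
ee_rot: [1.709, 2.636, 0.0]
force: [0.3, 0.2, 0.7]
width: 0.358
gripper_force: 12.0
```

Call:
move_arm:
  series:
    - [0, 0, 0, 0, 0, 0]
    - [0, 0, 0, 0, 0, 0]
    - [0, 0, 0, 0, 0, 0]
    - [0, 0, 0, 0, 0, 0]
    - [0, 0, 0, 0, 0, 0]
  claw: 0.4

```text
clock: 6.75
position: [0.5255, 0.1952, 0.0497]
ee_rot: [1.709, 2.636, -0.0]
force: [0.3, -0.2, 0.9]
width: 0.695
gripper_force: 0.0
```

Call:
move_arm:
  series:
    - [0, 0, 0.02, 0, 0, 0]
    - [0, 0, 0.06, 0, 0, 0]
    - [0, 0, 0.11, 0, 0, 0]
    - [0, 0, 0.16, 0, 0, 0]
    - [0, 0, 0.18, 0, 0, 0]

```text
clock: 7.25
position: [0.527, 0.1955, 0.1883]
ee_rot: [1.709, 2.634, 0.006]
force: [0.3, -0.4, -0.6]
width: 0.703
gripper_force: 0.0
```

Call:
move_arm:
  series:
    - [-0.013, -0.04, 0, 0, 0, -0.07]
    - [-0.026, -0.08, 0, 0, 0, -0.13]
    - [-0.04, -0.12, 0, 0, 0, -0.2]
    - [-0.053, -0.16, 0, 0, 0, -0.27]
    - [-0.066, -0.2, 0, 0, 0, -0.33]
  claw: -0.13

```text
clock: 7.75
position: [0.4754, 0.0441, 0.1848]
ee_rot: [-2.14, -2.3, -0.0]
force: [0.9, -0.9, -0.0]
width: 0.437
gripper_force: 0.0
```

Call:
move_arm:
  series:
    - [-0.02, -0.05, 0, 0, 0, -0.08]
    - [-0.04, -0.1, 0, 0, 0, -0.16]
    - [-0.06, -0.15, 0, 0, 0, -0.24]
    - [-0.063, -0.187, 0, 0, 0, -0.32]
    - [-0.063, -0.187, 0, 0, 0, -0.32]

```text
clock: 8.25
position: [0.4279, -0.0986, 0.1852]
ee_rot: [2.498, 1.903, 0.001]
force: [1.1, 0.6, -0.1]
width: 0.438
gripper_force: 0.0
```

```bash
python3 - <<'E'
from h import *
np.set_printoptions(precision=4,suppress=True)
st(); p,d=grab('top','top1'); W=world('top',d); p2,d2=grab('side','side2')
m=(W[...,2]>.1)&(W[...,2]<.12)&(np.hypot(W[...,0]-.52,W[...,1]-.195)<.04);print('cleaner cap',m.sum(),W[m].mean(0))
m=(W[...,2]>.068)&(W[...,2]<.076)&(abs(W[...,0]-.58)<.07)&(abs(W[...,1]-.09)<.08)
print('shaft',m.sum(),cv2.minAreaRect(W[m][:,:2].astype(np.float32)))
a=cv2.resize(p[165:325,160:400],None,fx=3.3,fy=3.3,interpolation=cv2.INTER_CUBIC); cv2.imwrite('pics/crop3.png',a[:,:,::-1])
E
```

```text
t 8.25 pos [ 0.4279 -0.0986  0.1852] yaw_y -15.4 z [ 0.001  -0.0005 -1.    ] q [-0.54  0.2   0.76  2.1  -0.18  0.9   0.06] F [ 1.1  0.6 -0.1] w 0.438 gf 0.0
cleaner cap 56 [0.5253 0.1926 0.1046]
shaft 209 ((0.583965003490448, 0.09195475280284882), (0.04883546754717827, 0.10010674595832825), 18.239870071411133)
```

View pics/crop3.png

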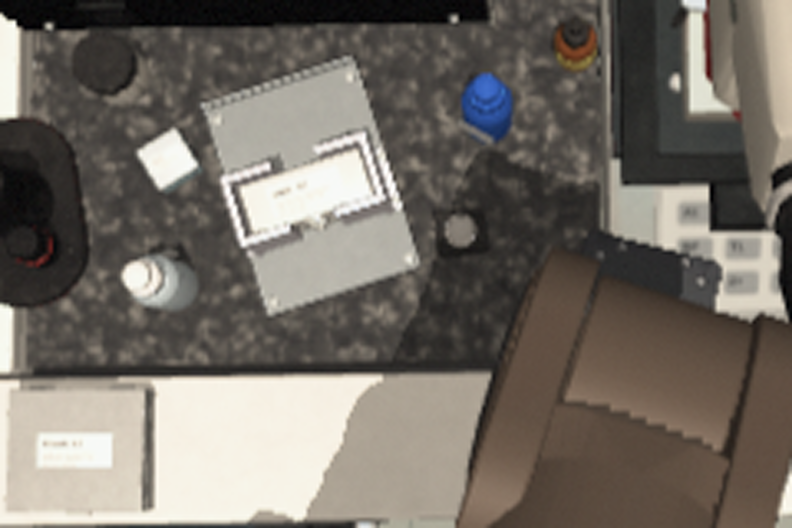

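The bottle stands upright on bare table at crop (160,285), off the dispenser. Next I'll check the clearance under the gripper's body before descending to the pusher.

```bash
python3 - <<'E'
from h import *
W=world('top',np.load('top0.npz')['d'])
t=np.radians(-15.2);c=np.array([.429,-.0948]);a=np.array([np.cos(t),np.sin(t)]);b=np.array([-a[1],a[0]])
q=W[...,:2]-c;u=q@a;v=q@b
for pad in(0,.01,.02):
    m=(abs(u)<.095+pad)&(abs(v)<.038+pad)&(W[...,2]<.5)&(abs(u)>.02); print(pad,W[m][:,2].max())
    k=m&(W[...,2]>.05); print(k.sum(),W[k].max(0) if k.any() else '')
m=(abs(u)<.045)&(abs(v)<.012)&(abs(u)>.018);print('fingers',W[m][:,2].max())
E
```

```text
0 0.49992577576416986
179 [ 0.52223649 -0.10779413  0.49992578]
0.01 0.49994868014254523
417 [ 0.53297098 -0.10575955  0.49994868]
0.02 0.49994868014254523
714 [ 0.54376917 -0.10565679  0.49994868]
fingers 0.015211902950497569
```

```bash
python3 - <<'E'
from h import *
W=world('top',np.load('top0.npz')['d'])
t=np.radians(-15.2);c=np.array([.429,-.0948]);a=np.array([np.cos(t),np.sin(t)]);b=np.array([-a[1],a[0]])
q=W[...,:2]-c;u=q@a;v=q@b
m=(abs(u)<.1)&(abs(v)<.043)&(abs(u)>.02)
for lo,hi in((.05,.1),(.1,.15),(.15,.25),(.25,.35),(.35,.5),(.5,.9)):
    k=m&(W[...,2]>=lo)&(W[...,2]<hi)
    if k.any(): print(lo,k.sum(),W[k].min(0).round(3),W[k].max(0).round(3))
E
```

```text
0.05 259 [ 0.498 -0.161  0.05 ] [ 0.529 -0.106  0.075]
0.35 30 [ 0.5   -0.159  0.47 ] [ 0.516 -0.154  0.5  ]
0.5 58 [ 0.503 -0.162  0.5  ] [ 0.515 -0.154  0.513]
```

Call:
move_arm:
  series:
    - [0.0015, 0.005, -0.04, 0, 0, 0]
    - [0.0015, 0.005, -0.08, 0, 0, 0]
    - [0.0015, 0.005, -0.12, 0, 0, 0]
    - [0.0015, 0.005, -0.155, 0, 0, 0]
    - [0.0015, 0.005, -0.181, 0, 0, 0]

```text
clock: 8.85
position: [0.4296, -0.0897, 0.0472]
ee_rot: [-2.487, -1.918, 0.002]
force: [0.1, 0.1, 0.7]
width: 0.436
gripper_force: 0.0
```

Call:
move_arm:
  series:
    - [0, 0, 0, 0, 0, 0]
    - [0, 0, 0, 0, 0, 0]
    - [0, 0, 0, 0, 0, 0]
    - [0, 0, 0, 0, 0, 0]
    - [0, 0, 0, 0, 0, 0]
  claw: -1
  squeeze: 45

```text
clock: 9.35
position: [0.4307, -0.091, 0.0499]
ee_rot: [2.49, 1.914, 0.003]
force: [-0.2, 1.6, 7.9]
width: 0.192
gripper_force: 45.0
```

```bash
python3 - <<'E'
from h import *
st()
E
```

```text
t 9.35 pos [ 0.4307 -0.091   0.0499] yaw_y -14.89 z [ 2.e-03  5.e-04 -1.e+00] q [-0.36  0.44  0.59  2.24 -0.46  0.57  0.31] F [-0.2  1.6  7.9] w 0.192 gf 45.0
```

Call:
move_arm:
  series:
    - [0, 0, 0.02, 0, 0, 0]
    - [0, 0, 0.05, 0, 0, 0]
    - [0, 0, 0.09, 0, 0, 0]
    - [0, 0, 0.13, 0, 0, 0]
    - [0, 0, 0.16, 0, 0, 0]

```text
clock: 9.85
position: [0.4298, -0.0914, 0.1707]
ee_rot: [2.491, 1.913, 0.002]
force: [1.8, -0.0, -2.6]
width: 0.195
gripper_force: 44.9
```

Call:
move_arm:
  series:
    - [-0.01, 0.05, 0, 0, 0, 0.05]
    - [-0.02, 0.1, 0, 0, 0, 0.19]
    - [-0.023, 0.15, 0, 0, 0, 0.33]
    - [-0.023, 0.172, 0, 0, 0, 0.47]
    - [-0.023, 0.172, 0, 0, 0, 0.61]

```text
clock: 10.35
position: [0.4122, 0.0406, 0.1692]
ee_rot: [-1.75, -2.609, -0.001]
force: [-0.6, -0.6, -2.3]
width: 0.193
gripper_force: 44.9
```

Call:
move_arm:
  series:
    - [0, 0, 0, 0, 0, 0.14]
    - [0, 0, 0, 0, 0, 0.28]
    - [0, 0, 0, 0, 0, 0.42]
    - [0, 0, 0, 0, 0, 0.56]
    - [0, 0, 0, 0, 0, 0.7]

```text
clock: 10.85
position: [0.4122, 0.0376, 0.1691]
ee_rot: [-0.706, -3.061, -0.0]
force: [-0.5, -0.2, -2.7]
width: 0.197
gripper_force: 44.9
```

Call:
move_arm:
  series:
    - [0, 0, 0, 0, 0, 0.14]
    - [0, 0, 0, 0, 0, 0.28]
    - [0, 0, 0, 0, 0, 0.42]
    - [0, 0, 0, 0, 0, 0.56]
    - [0, 0, 0, 0, 0, 0.7]

```text
clock: 11.35
position: [0.4122, 0.0376, 0.1691]
ee_rot: [0.438, -3.111, -0.0]
force: [-0.2, 0.2, -2.5]
width: 0.195
gripper_force: 44.9
```

Call:
move_arm:
  series:
    - [0, 0, 0, 0, 0, 0.035]
    - [0, 0, 0, 0, 0, 0.035]
    - [0, 0, 0, 0, 0, 0.035]

```text
clock: 11.65
position: [0.4124, 0.0376, 0.1691]
ee_rot: [0.483, -3.104, -0.0]
force: [-0.2, 0.3, -3.2]
width: 0.196
gripper_force: 44.9
```

```bash
python3 - <<'E'
from h import *
st()
E
```

```text
t 11.65 pos [0.4124 0.0376 0.1691] yaw_y 107.68 z [-1.e-04  1.e-04 -1.e+00] q [-0.54  0.16  0.37  2.15 -0.07  0.84  1.75] F [-0.2  0.3 -3.2] w 0.196 gf 44.9
```

Call:
move_arm:
  series:
    - [0, 0, -0.03, 0, 0, 0]
    - [0, 0, -0.07, 0, 0, 0]
    - [0, 0, -0.1, 0, 0, 0]
    - [0, 0, -0.121, 0, 0, 0]
    - [0, 0, -0.121, 0, 0, 0]

```text
clock: 12.15
position: [0.4112, 0.0374, 0.0768]
ee_rot: [0.483, -3.101, 0.001]
force: [-0.1, 0.6, -2.7]
width: 0.196
gripper_force: 44.9
```

```bash
python3 - <<'E'
from h import *
np.set_printoptions(precision=4,suppress=True)
st(); p,d=grab('top','top2'); W=world('top',d); p2,d2=grab('side','side3')
a=cv2.resize(p[195:335,200:340],None,fx=4.2,fy=4.2,interpolation=cv2.INTER_CUBIC)[:,:,::-1]
u,v=map(int,pix('side',[.47,.06,.03])); print(u,v)
b=cv2.resize(p2[v-70:v+70,u-25-70:u-25+70],None,fx=4.2,fy=4.2,interpolation=cv2.INTER_CUBIC)[:,:,::-1]
cv2.imwrite('pics/crop4.png',cv2.resize(np.hstack([a,b]),(800,400))); print(u-95,v-70)
o=np.array([.5838,.0925]);t=np.radians(17.8);D=W[...,:2]-o;xd=D@[np.cos(t),np.sin(t)];yd=D@[-np.sin(t),np.cos(t)]
m=(W[...,2]>.02)&(W[...,2]<.06)&(xd<-.07)&(xd>-.2)&(abs(yd)<.05)
print(m.sum(),xd[m].max(),yd[m].min(),yd[m].max(),cv2.minAreaRect(np.stack([xd[m],yd[m]],-1).astype(np.float32)))
A=np.c_[xd[m],yd[m],np.ones(m.sum())];print('plane',np.linalg.lstsq(A,W[m][:,2],rcond=None)[0],W[m][:,2].mean())
E
```

```text
t 12.15 pos [0.4112 0.0374 0.0768] yaw_y 107.71 z [-0.0034 -0.0012 -1.    ] q [-0.48  0.32  0.33  2.26 -0.18  0.59  1.86] F [-0.1  0.6 -2.7] w 0.196 gf 44.9
261 254
166 184
273 -0.08508778108067419 -0.030838807127475155 0.029308461474694264 ((-0.0977560505270958, -0.0005497653037309647), (0.06029011309146881, 0.026448003947734833), 88.37901306152344)
plane [-0.0358  0.0157  0.0324] 0.03584277287723719
```

View pics/crop4.png

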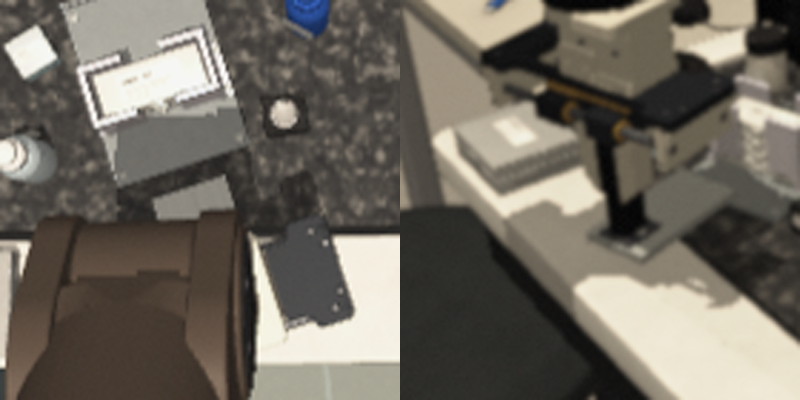

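The left half shows the blade at (195,200) lined up behind the shaft, with its edge about 20 mm short of the plate. The right half shows it held level by its handle. I'll advance over the plate's rear edge and feel for it.

Call:
move_arm:
  series:
    - [0.013, 0.004, 0, 0, 0, 0.013]
    - [0.026, 0.0085, 0, 0, 0, 0.013]
    - [0.04, 0.013, 0, 0, 0, 0.013]
    - [0.05, 0.016, 0, 0, 0, 0.013]
    - [0.05, 0.016, 0, 0, 0, 0.013]

```text
clock: 12.75
position: [0.4519, 0.0503, 0.0785]
ee_rot: [-0.507, 3.099, -0.0]
force: [0.0, -0.2, -2.3]
width: 0.196
gripper_force: 44.9
```

Call:
move_arm:
  series:
    - [0, 0, -0.008, 0, 0, 0]
    - [0, 0, -0.014, 0, 0, 0]
    - [0, 0, -0.018, 0, 0, 0]
    - [0, 0, -0.018, 0, 0, 0]
    - [0, 0, -0.018, 0, 0, 0]

```text
clock: 13.25
position: [0.4499, 0.0496, 0.0646]
ee_rot: [0.506, -3.1, -0.0]
force: [-0.2, -0.3, -1.5]
width: 0.195
gripper_force: 44.9
```

```bash
python3 - <<'E'
from h import *
np.set_printoptions(precision=4,suppress=True)
st(); p,d=grab('top','top3'); W=world('top',d)
o=np.array([.5838,.0925]);t=np.radians(17.8);D=W[...,:2]-o;xd=D@[np.cos(t),np.sin(t)];yd=D@[-np.sin(t),np.cos(t)]
for n,m in dict(blade=(W[...,2]>.013)&(W[...,2]<.05)&(xd<-.035)&(xd>-.1)&(abs(yd)<.04),plateL=(xd<-.03)&(xd>-.06)&(yd>.036)&(yd<.052),plateR=(xd<-.03)&(xd>-.06)&(yd<-.036)&(yd>-.052)).items():
    A=np.c_[xd[m],yd[m],np.ones(m.sum())];print(n,m.sum(),'slope',np.linalg.lstsq(A,W[m][:,2],rcond=None)[0][:2],'z',np.median(W[m][:,2]),xd[m].max(),yd[m].min(),yd[m].max(),cv2.minAreaRect(np.stack([xd[m],yd[m]],-1).astype(np.float32)))
E
```

```text
t 13.25 pos [0.4499 0.0496 0.0646] yaw_y 108.55 z [-0.0004 -0.0001 -1.    ] q [-0.47  0.39  0.31  2.18 -0.21  0.6   1.88] F [-0.2 -0.3 -1.5] w 0.195 gf 44.9
blade 18 slope [-0.4786  0.0103] z 0.023018108121585 -0.04376413335518295 -0.029154040150740683 0.005510626235073536 ((-0.04516415670514107, -0.011852435767650604), (0.03469710797071457, 0.005376931745558977), 85.35111999511719)
plateL 10 slope [ 0.4265 -0.0872] z 0.005030578898482685 -0.03040572773084014 0.03657191441811035 0.04918773082974665 ((-0.03136851266026497, 0.0425296351313591), (0.013192609883844852, 0.002588837407529354), 70.98413848876953)
plateR 94 slope [-0.0106 -0.131 ] z 0.004757834908686198 -0.03006560776416697 -0.0519105092696641 -0.03603584777696494 ((-0.04485349729657173, -0.04396432638168335), (0.01587142050266266, 0.02956625074148178), 89.95883178710938)
```

Call:
move_arm:
  series:
    - [0, 0, -0.004, 0, 0, 0]
    - [0, 0, -0.008, 0, 0, 0]
    - [0, 0, -0.008, 0, 0, 0]
    - [0, 0, -0.008, 0, 0, 0]

```text
clock: 13.7
position: [0.45, 0.0497, 0.0586]
ee_rot: [0.506, -3.1, 0.0]
force: [-0.2, 0.4, -2.4]
width: 0.194
gripper_force: 44.9
```

Call:
move_arm:
  series:
    - [0, 0, -0.0015, 0, 0, 0]
    - [0, 0, -0.0015, 0, 0, 0]
    - [0, 0, -0.0015, 0, 0, 0]

```text
clock: 14.0
position: [0.4501, 0.0497, 0.0576]
ee_rot: [-0.506, 3.1, 0.0]
force: [0.2, 0.5, -3.1]
width: 0.192
gripper_force: 44.9
```

Call:
move_arm:
  series:
    - [0, 0, -0.0013, 0, 0, 0]
    - [0, 0, -0.0013, 0, 0, 0]
    - [0, 0, -0.0013, 0, 0, 0]

```text
clock: 14.3
position: [0.4501, 0.0497, 0.0566]
ee_rot: [0.507, -3.1, -0.0]
force: [0.1, 1.5, -3.0]
width: 0.194
gripper_force: 44.9
```

Call:
move_arm:
  series:
    - [0, 0, -0.0013, 0, 0, 0]
    - [0, 0, -0.0013, 0, 0, 0]
    - [0, 0, -0.0013, 0, 0, 0]

```text
clock: 14.6
position: [0.4501, 0.0497, 0.0556]
ee_rot: [0.506, -3.1, -0.0]
force: [-0.4, -0.1, -2.5]
width: 0.19
gripper_force: 44.9
```

Call:
move_arm:
  series:
    - [0, 0, -0.0013, 0, 0, 0]
    - [0, 0, -0.0013, 0, 0, 0]
    - [0, 0, -0.0013, 0, 0, 0]

```text
clock: 14.9
position: [0.4501, 0.0497, 0.0547]
ee_rot: [0.506, -3.1, 0.0]
force: [-0.9, 0.7, -2.9]
width: 0.193
gripper_force: 44.9
```

Call:
move_arm:
  series:
    - [0, 0, -0.0013, 0, 0, 0]
    - [0, 0, -0.0013, 0, 0, 0]
    - [0, 0, -0.0013, 0, 0, 0]

```text
clock: 15.2
position: [0.4506, 0.0498, 0.0541]
ee_rot: [-0.506, 3.099, 0.0]
force: [-1.2, -0.3, 5.1]
width: 0.191
gripper_force: 45.0
```

```bash
python3 - <<'E'
from h import *
st(); print(readout.observe()['ft_torque'])
E
```

```text
t 15.2 pos [0.4506 0.0498 0.0541] yaw_y 108.55 z [ 1.e-03  4.e-04 -1.e+00] q [-0.46  0.41  0.3   2.19 -0.22  0.57  1.9 ] F [-1.2 -0.3  5.1] w 0.191 gf 45.0
[ 0.1100437  -0.00544748  0.01661194]
```

Call:
move_arm:
  series:
    - [0, 0, 0.0034, 0, 0, 0]
    - [0, 0, 0.0034, 0, 0, 0]
    - [0.008, 0.0026, 0.0034, 0, 0, 0]
    - [0.015, 0.0048, 0.0034, 0, 0, 0]
    - [0.015, 0.0048, 0.0034, 0, 0, 0]

```text
clock: 15.7
position: [0.4626, 0.0537, 0.0563]
ee_rot: [-0.507, 3.099, -0.0]
force: [0.1, 0.1, -3.3]
width: 0.196
gripper_force: 45.0
```

Call:
move_arm:
  series:
    - [0.005, 0.0016, 0, 0, 0, 0]
    - [0.01, 0.0032, 0, 0, 0, 0]
    - [0.015, 0.0048, 0, 0, 0, 0]
    - [0.02, 0.0064, 0, 0, 0, 0]
    - [0.02, 0.0064, 0, 0, 0, 0]

```text
clock: 16.2
position: [0.4769, 0.0583, 0.0563]
ee_rot: [-0.507, 3.1, -0.0]
force: [-0.7, -0.3, -2.6]
width: 0.193
gripper_force: 45.0
```

```bash
python3 - <<'E'
from h import *
st()
E
```

```text
t 16.2 pos [0.4769 0.0583 0.0563] yaw_y 108.57 z [ 3.e-04  0.e+00 -1.e+00] q [-0.46  0.44  0.3   2.12 -0.22  0.61  1.89] F [-0.7 -0.3 -2.6] w 0.193 gf 45.0
```

Call:
move_arm:
  series:
    - [0.006, 0.0019, 0, 0, 0, 0]
    - [0.012, 0.0039, 0, 0, 0, 0]
    - [0.018, 0.0058, 0, 0, 0, 0]
    - [0.024, 0.0077, 0, 0, 0, 0]
    - [0.03, 0.0096, 0, 0, 0, 0]

```text
clock: 16.7
position: [0.4992, 0.0655, 0.0562]
ee_rot: [0.506, -3.1, -0.0]
force: [-1.1, -0.7, -2.5]
width: 0.196
gripper_force: 45.0
```

```bash
python3 - <<'E'
from h import *
st()
E
```

```text
t 16.7 pos [0.4992 0.0655 0.0562] yaw_y 108.56 z [-1.e-04  0.e+00 -1.e+00] q [-0.46  0.47  0.3   2.07 -0.23  0.63  1.88] F [-1.1 -0.7 -2.5] w 0.196 gf 45.0
```

Call:
move_arm:
  series:
    - [0.006, 0.0019, 0, 0, 0, 0]
    - [0.012, 0.0039, 0, 0, 0, 0]
    - [0.018, 0.0058, 0, 0, 0, 0]
    - [0.024, 0.0077, 0, 0, 0, 0]
    - [0.03, 0.0096, 0, 0, 0, 0]

```text
clock: 17.2
position: [0.5218, 0.0727, 0.0563]
ee_rot: [-0.507, 3.1, 0.0]
force: [0.5, -0.7, -3.4]
width: 0.193
gripper_force: 45.0
```

```bash
python3 - <<'E'
from h import *
np.set_printoptions(precision=4,suppress=True)
st(); p,d=grab('top','top4'); W=world('top',d)
o=np.array([.5838,.0925]);t=np.radians(17.8);D=W[...,:2]-o;xd=D@[np.cos(t),np.sin(t)];yd=D@[-np.sin(t),np.cos(t)]
m=(W[...,2]>.0135)&(W[...,2]<.03)&(xd>.03)&(xd<.083)&(abs(yd)<.05)
print(m.sum(),xd[m].min(),xd[m].max(),yd[m].min(),yd[m].max(),cv2.minAreaRect(np.stack([xd[m],yd[m]],-1).astype(np.float32)),np.median(W[m][:,2]))
E
```

```text
t 17.2 pos [0.5218 0.0727 0.0563] yaw_y 108.56 z [ 0.0001  0.0001 -1.    ] q [-0.46  0.5   0.3   2.01 -0.23  0.66  1.88] F [ 0.5 -0.7 -3.4] w 0.193 gf 45.0
38 0.03681352823200526 0.06523821148301835 -0.04218265522218592 -0.034695749300869036 ((0.05104735121130943, -0.03852146118879318), (0.028383009135723114, 0.00727126095443964), 1.0101760625839233) 0.01720933692483695
```

Call:
move_arm:
  series:
    - [0.003, 0.001, 0, 0, 0, 0]
    - [0.005, 0.0016, 0, 0, 0, 0]
    - [0.005, 0.0016, 0, 0, 0, 0]

```text
clock: 17.55
position: [0.5253, 0.0738, 0.0563]
ee_rot: [-0.507, 3.1, 0.0]
force: [0.0, -0.6, -3.5]
width: 0.192
gripper_force: 45.0
```

Call:
move_arm:
  series:
    - [-0.006, -0.0019, 0, 0, 0, 0]
    - [-0.014, -0.0045, 0, 0, 0, 0]
    - [-0.022, -0.0071, 0, 0, 0, 0]
    - [-0.03, -0.0096, 0, 0, 0, 0]
    - [-0.038, -0.0122, 0, 0, 0, 0]

```text
clock: 18.05
position: [0.4959, 0.0644, 0.0564]
ee_rot: [-0.506, 3.101, 0.0]
force: [-0.5, -0.3, -4.3]
width: 0.194
gripper_force: 45.0
```

Call:
move_arm:
  series:
    - [-0.008, -0.0026, 0, 0, 0, 0]
    - [-0.016, -0.0051, 0, 0, 0, 0]
    - [-0.024, -0.0077, 0, 0, 0, 0]
    - [-0.032, -0.0103, 0, 0, 0, 0]
    - [-0.04, -0.0128, 0, 0, 0, 0]

```text
clock: 18.55
position: [0.4663, 0.0548, 0.0564]
ee_rot: [-0.506, 3.1, 0.0]
force: [0.7, -0.1, -2.1]
width: 0.192
gripper_force: 45.0
```

```bash
python3 - <<'E'
from h import *
st()
E
```

```text
t 18.55 pos [0.4663 0.0548 0.0564] yaw_y 108.55 z [ 3.e-04  1.e-04 -1.e+00] q [-0.46  0.43  0.3   2.15 -0.22  0.59  1.89] F [ 0.7 -0.1 -2.1] w 0.192 gf 45.0
```

Call:
move_arm:
  series:
    - [-0.012, -0.0038, 0, 0, 0, 0]
    - [-0.025, -0.008, 0, 0, 0, 0]
    - [-0.045, -0.0145, 0, 0, 0, 0]
    - [-0.065, -0.021, 0, 0, 0, 0]
    - [-0.076, -0.0245, 0, 0, 0, 0]

```text
clock: 19.05
position: [0.4076, 0.036, 0.0562]
ee_rot: [0.506, -3.099, -0.0]
force: [0.0, -0.5, -3.1]
width: 0.193
gripper_force: 45.0
```

Call:
move_arm:
  series:
    - [0, 0, 0.03, 0, 0, 0]
    - [0, 0, 0.07, 0, 0, 0]
    - [0, 0, 0.11, 0, 0, 0]
    - [0, 0, 0.14, 0, 0, 0]
    - [0, 0, 0.14, 0, 0, 0]

```text
clock: 19.55
position: [0.4114, 0.037, 0.1638]
ee_rot: [-0.506, 3.095, 0.002]
force: [1.0, 0.3, -3.3]
width: 0.195
gripper_force: 45.0
```

```bash
python3 - <<'E'
from h import *
np.set_printoptions(precision=4,suppress=True)
st(); p,d=grab('top','top5'); W=world('top',d); p2,d2=grab('side','side5')
a=cv2.resize(p[165:305,180:320],None,fx=4,fy=4,interpolation=cv2.INTER_CUBIC)[:,:,::-1]
u,v=map(int,pix('side',[.58,.09,.03])); b=cv2.resize(p2[v-70:v+70,u-70:u+70],None,fx=4,fy=4,interpolation=cv2.INTER_CUBIC)[:,:,::-1]
cv2.imwrite('pics/crop5.png',cv2.resize(np.hstack([a,b]),(800,400)))
o=np.array([.5838,.0925]);t=np.radians(17.8);D=W[...,:2]-o;xd=D@[np.cos(t),np.sin(t)];yd=D@[-np.sin(t),np.cos(t)]
m=(W[...,2]>.012)&(W[...,2]<.026)&(xd>.027)&(xd<.085)&(abs(yd)<.055)
print('out',m.sum(),xd[m].min(),xd[m].max(),yd[m].min(),yd[m].max(),cv2.minAreaRect(np.stack([xd[m],yd[m]],-1).astype(np.float32)),np.median(W[m][:,2]))
m=(abs(xd)<.014)&(abs(yd)<.04);A=np.c_[xd[m],yd[m],np.ones(m.sum())];print('stack',m.sum(),np.linalg.lstsq(A,W[m][:,2],rcond=None)[0],np.median(W[m][:,2]))
E
```

```text
t 19.55 pos [0.4114 0.037  0.1638] yaw_y 108.56 z [ 0.0053  0.002  -1.    ] q [-0.55  0.16  0.38  2.17 -0.08  0.82  1.77] F [ 1.   0.3 -3.3] w 0.195 gf 45.0
out 525 0.03320285162477331 0.07003149396656679 -0.04227676190040225 0.04134424402601893 ((0.05149621516466141, -0.0007245764136314392), (0.036644112318754196, 0.08349557965993881), 2.421868324279785) 0.017130537083129393
stack 441 [-0.0188  0.002   0.0423] 0.04233085125064684
```

View pics/crop5.png

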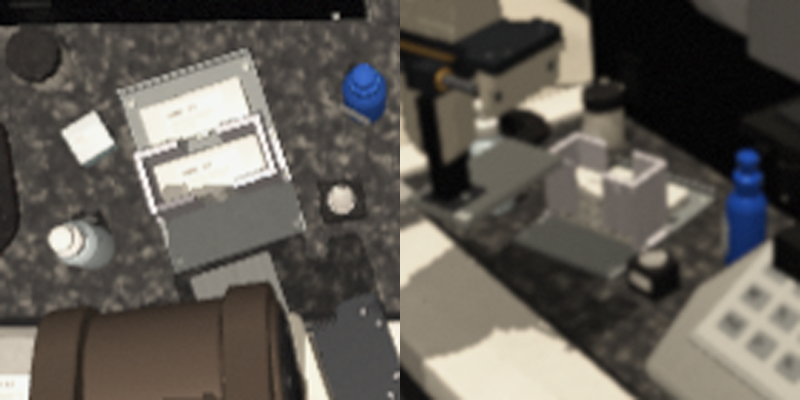

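The left half shows the delivered mailer lying flat on the tray at (195,108), and three mailers left in the shaft at (212,168). The stack top measures 42.3 mm (about 43.5 mm expected), so they are flat on the bottom. The delivered mailer spans x = 33 to 70 mm, wholly outside the shaft wall at 24 mm. Next I'll stand the pusher on the strip.

Call:
move_arm:
  series:
    - [0.002, -0.01, 0, 0, 0, -0.1]
    - [0.004, -0.02, 0, 0, 0, -0.24]
    - [0.006, -0.04, 0, 0, 0, -0.38]
    - [0.008, -0.06, 0, 0, 0, -0.52]
    - [0.01, -0.07, 0, 0, 0, -0.66]

```text
clock: 20.15
position: [0.416, -0.0172, 0.1599]
ee_rot: [-0.584, -3.085, 0.002]
force: [0.1, -1.3, -2.5]
width: 0.191
gripper_force: 45.0
```

Call:
move_arm:
  series:
    - [0, -0.01, 0, 0, 0, -0.14]
    - [0, -0.02, 0, 0, 0, -0.28]
    - [0, -0.026, 0, 0, 0, -0.42]
    - [0, -0.026, 0, 0, 0, -0.56]
    - [0, -0.026, 0, 0, 0, -0.7]

```text
clock: 20.65
position: [0.4161, -0.0357, 0.1599]
ee_rot: [-1.651, -2.671, 0.003]
force: [0.1, 0.3, -2.5]
width: 0.193
gripper_force: 45.0
```

Call:
move_arm:
  series:
    - [0, 0, 0, 0, 0, -0.14]
    - [0, 0, 0, 0, 0, -0.28]
    - [0, 0, 0, 0, 0, -0.42]
    - [0, 0, 0, 0, 0, -0.45]
    - [0, 0, 0, 0, 0, -0.45]

```text
clock: 21.15
position: [0.4165, -0.0354, 0.1604]
ee_rot: [-2.219, -2.223, 0.003]
force: [-0.4, 0.5, -2.8]
width: 0.193
gripper_force: 45.0
```

```bash
python3 - <<'E'
from h import *
st()
o=np.array([.5838,.0925]);t=np.radians(17.8)
for n in('top1','top5'):
    W=world('top',np.load(n+'.npz')['d']);D=W[...,:2]-o;xd=D@[np.cos(t),np.sin(t)];yd=D@[-np.sin(t),np.cos(t)]
    m=(abs(xd)<.014)&(abs(yd)<.036);A=np.c_[xd[m],yd[m],np.ones(m.sum())];print(n,np.linalg.lstsq(A,W[m][:,2],rcond=None)[0].round(4))
W=world('top',np.load('top0.npz')['d']); m=(abs(W[...,2])<.006)&(abs(W[...,1]-.0)<.03)&(W[...,0]>.3)&(W[...,0]<.46);print('strip x',W[m][:,0].min())
E
```

```text
t 21.15 pos [ 0.4165 -0.0354  0.1604] yaw_y 0.11 z [-1.5e-03 -8.0e-04 -1.0e+00] q [-0.69  0.2   0.77  2.18 -0.19  0.83  0.2 ] F [-0.4  0.5 -2.8] w 0.193 gf 45.0
top1 [-0.0119 -0.0054  0.0549]
top5 [-0.0211  0.0029  0.0423]
strip x 0.36578561069873256
```

Call:
move_arm:
  series:
    - [0, 0, -0.04, 0, 0, 0]
    - [0, 0, -0.08, 0, 0, 0]
    - [0, 0, -0.115, 0, 0, 0]
    - [0, 0, -0.135, 0, 0, 0]
    - [0, 0, -0.143, 0, 0, 0]

```text
clock: 21.65
position: [0.416, -0.0356, 0.0524]
ee_rot: [-2.218, -2.223, 0.004]
force: [-0.3, 0.5, -2.1]
width: 0.191
gripper_force: 45.0
```

Call:
move_arm:
  series:
    - [0, 0, 0, 0, 0, 0]
    - [0, 0, 0, 0, 0, 0]
    - [0, 0, 0, 0, 0, 0]

```text
clock: 21.95
position: [0.4178, -0.0353, 0.0547]
ee_rot: [2.221, 2.221, 0.002]
force: [0.2, 0.1, -3.2]
width: 0.194
gripper_force: 45.0
```

Call:
move_arm:
  series:
    - [0, 0, -0.002, 0, 0, 0]
    - [0, 0, -0.004, 0, 0, 0]
    - [0, 0, -0.0047, 0, 0, 0]
    - [0, 0, -0.0047, 0, 0, 0]
    - [0, 0, -0.0047, 0, 0, 0]

```text
clock: 22.45
position: [0.4171, -0.0354, 0.0505]
ee_rot: [2.222, 2.221, -0.0]
force: [-0.8, 0.5, -2.5]
width: 0.195
gripper_force: 45.0
```

Call:
move_arm:
  series:
    - [0, 0, -0.0013, 0, 0, 0]
    - [0, 0, -0.0013, 0, 0, 0]
    - [0, 0, -0.0013, 0, 0, 0]

```text
clock: 22.75
position: [0.4172, -0.0355, 0.0499]
ee_rot: [-2.222, -2.22, -0.001]
force: [-1.4, -0.1, 8.8]
width: 0.194
gripper_force: 45.0
```

Contact. I'll release, back off upward and check.

Call:
move_arm:
  series:
    - [0, 0, 0, 0, 0, 0]
    - [0, 0, 0, 0, 0, 0]
    - [0, 0, 0, 0, 0, 0]
    - [0, 0, 0, 0, 0, 0]
    - [0, 0, 0, 0, 0, 0]
  claw: 0

```text
clock: 23.25
position: [0.4172, -0.0354, 0.0495]
ee_rot: [2.222, 2.22, 0.0]
force: [-0.3, 0.2, -0.7]
width: 0.496
gripper_force: 0.0
```

Call:
move_arm:
  series:
    - [0, 0, 0.02, 0, 0, 0]
    - [0, 0, 0.06, 0, 0, 0]
    - [0, 0, 0.12, 0, 0, 0]
    - [0, 0, 0.18, 0, 0, 0]
    - [0, 0, 0.22, 0, 0, 0]

```text
clock: 23.75
position: [0.4176, -0.0359, 0.217]
ee_rot: [2.222, 2.219, 0.002]
force: [1.2, 1.4, -0.9]
width: 0.501
gripper_force: 0.0
```

Call:
move_arm:
  series:
    - [0, 0.05, 0, 0, 0, 0]
    - [0, 0.1, 0, 0, 0, 0]
    - [0, 0.16, 0, 0, 0, 0]
    - [0, 0.22, 0, 0, 0, 0]
    - [0, 0.26, 0, 0, 0, 0]

```text
clock: 24.25
position: [0.4166, 0.1628, 0.2145]
ee_rot: [-2.219, -2.223, -0.001]
force: [0.3, -0.4, 0.6]
width: 0.501
gripper_force: 0.0
```

Call:
move_arm:
  series:
    - [0, 0, 0, 0, 0, 0]
    - [0, 0, 0, 0, 0, 0]
    - [0, 0, 0, 0, 0, 0]
    - [0, 0, 0, 0, 0, 0]
    - [0, 0, 0, 0, 0, 0]

```text
clock: 24.75
position: [0.4172, 0.1587, 0.2146]
ee_rot: [-2.224, -2.219, -0.0]
force: [0.6, 0.3, 0.4]
width: 0.498
gripper_force: 0.0
```

```bash
python3 - <<'E'
from h import *
st(); p,d=grab('top','top6'); p2,d2=grab('side','side6')
a=cv2.resize(p[165:325,160:400],(660,440),interpolation=cv2.INTER_CUBIC)[:,:,::-1]
cv2.imwrite('pics/crop6.png',cv2.resize(np.hstack([p[150:350,150:400],p2[150:350,170:420]]),(800,320),interpolation=cv2.INTER_CUBIC)[:,:,::-1])
E
```

```text
t 24.75 pos [0.4172 0.1587 0.2146] yaw_y -0.15 z [ 0.e+00  2.e-04 -1.e+00] q [-1.07  0.16  0.68  2.04 -0.12  0.98 -0.33] F [0.6 0.3 0.4] w 0.498 gf 0.0
```

View pics/crop6.png

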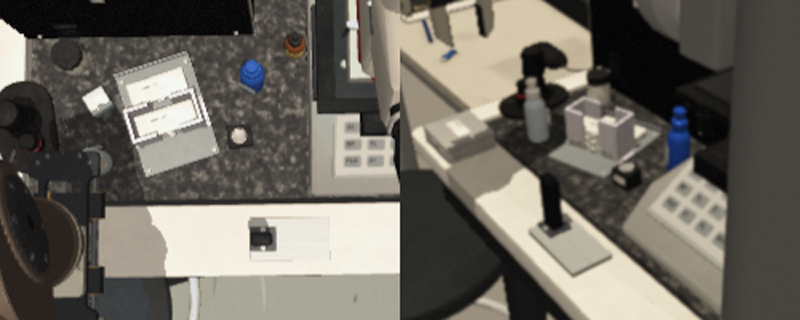

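The pusher stands on the strip at (290,240). The cleaner bottle is upright at (537,110), the mailer is on the tray at (157,85), and the bystanders look unmoved. I'm handing the job in.

```bash
python3 -c "
from cell import ticket; print(ticket.sign_off())"
```

```text
the job is handed in; nothing more can be done
None
```

The job is done and handed in at about 25 s of the allowed 72 s: the cleaner bottle stands upright on the bare table, the lowest mailer lies wholly on the tray, the other three lie flat in the shaft, and the pusher stands on the table's front strip clear of the dispenser.

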